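# Uncap the scanner and hover the microscope head over its balls

### The job

Get the microscope ready for a clearance check: lift the blue dust cap off the scanner and set it down upright on the green pad. Then lift the white microscope head off its parking stand, carry it upright over everything in between, and hold it still and level just above the scanner, its front the same way as the display, each of its three sockets straight over its own steel ball with roughly 8 mm of daylight and never touching the microscope. Finish still holding the head there, do not lower it or let go, and leave the bottle, probe box and puck tin where they stand.

Things in the scene. Friction and masses are not known exactly. Their poses are not given: they have to be found in the camera images.
- afm: Microscope, fixed. Origin: centre of underside; +x: front (green display), roughly away from the robot. Dark foot 180 x 180, 40 high, micrometers to 98 from axis, z<56; silver round base unit 129 across, top z=115; on it the scanner, a steel collar 60 across, top z=140, with three balls. Four black spring posts, 9 thick, x=+-18, y=+-50, top z=148. May trade sides with the stand.
- ball_front (a point): Top of the front steel ball (8 mm across) on the scanner collar, in the microscope's frame at x = 22, y = 0, z = 146.5 mm.
- ball_left (a point): Top of the rear left ball, in the microscope's frame at x = -18, y = 16, z = 146.5 mm.
- ball_right (a point): Top of the rear right ball, in the microscope's frame at x = -18, y = -16, z = 146.5 mm.
- cap: Blue plastic dust cap, 60 g, open below, 72 mm across, 34 high, with a round knob on top to grip, 22 across, z = 34 to 60 mm. Origin: centre of its lower rim; z up. Starts over the collar, rim on the base unit's top (z = 115 of the microscope), 3 mm play round the collar: lift straight up 40 mm before going sideways.
- pad: Green square pad, 130 x 130 x 4 mm, fixed to the table. Origin: centre of its underside; the cap stands on its top, 4 mm up.
- stand: Parking stand (fixed): black plate 120 x 100 x 10 mm with three upright steel pins 8 mm thick, round tops at z = 39 mm, laid out like the balls. Origin: centre of its underside; +x is the front.
- head: Microscope head, 0.26 to 0.44 kg: white block 50 (x) x 46 (y) mm, top z=75, on a steel sole 64 x 56 x 10. Origin: centre of the sole's underside; +x: front (window, yellow bar); two knobs 14 high on its rear top, connector behind. Grip from above along its y, at z=30 to 72, x=0. Starts on the stand's pins, 4 mm inside its sockets, facing like the stand, origin 35 above the stand's.
- socket_front (a point): Centre of the mouth of the front socket (15 mm wide, 4 mm deep) in the sole's underside, in the head's frame at x = 22, y = 0, z = 0 mm. Belongs over ball_front.
- socket_left (a point): Mouth of the rear left socket, in the head's frame at x = -18, y = 16, z = 0 mm. Belongs over ball_left.
- socket_right (a point): Mouth of the rear right socket, in the head's frame at x = -18, y = -16, z = 0 mm. Belongs over ball_right.
- bottle: Small amber bottle with black cap, 40 mm across, 90 mm high, standing loose between the stand and the microscope. Origin: centre of its foot. Leave it.
- probe_box: Black and clear probe box, 75 x 60 x 22 mm, loose on the table. Origin: centre of its underside. Leave it.
- puck_tin: Round tin of sample pucks, 58 mm across, 16 mm high, loose on the table. Origin: centre of its underside. Leave it.
There are look-alikes about, which are no part of the job. Of the things shaped like the head, the white one is meant.

How it is judged:
By the outcome, as a careful person would: the job done as asked, in the order asked, and still so for the second after the job is handed in, while the arm keeps its last pose, push and grip.
It also fails if it takes over 67 s, if anything falls off the work surface, if the arm or the gripper's body presses on something with over 40 N, if the wrist force passes 120 N, or if a joint passes its speed limit or range.

### The arm

A 7-joint arm with a two-finger parallel gripper is mounted at the origin on the work surface. World frame = base frame: x ahead of the robot, y to its left, z up, the work surface at z = 0. Lengths are in m, angles in rad, forces in N, time in s.
With the tool pointing down it reaches from about 0.4 to 0.85 m from the base axis. Payload 6.9 kg.
Tool frame: the origin (TCP) lies at the very end of the fingers, on their centre line; the grasp point (between the pads) lies 19 mm behind it (manip.grasp_offset is the distance from the TCP to the grasp point, in m); z points along the fingers, y is the direction in which the jaws open and shut (so a half turn about z gives the same grasp; the last joint's range is limited). The gripper opens to 85 mm and grips with 20 to 120 N. Pads are 22 mm wide; open, the fingers measure 114 mm over their backs; the gripper's body (76 mm by 85 mm) begins 54 mm behind the grasp point. The pads swing forward as they close: fully open they stand 13 mm farther back than shut.
Start: joints at [1.262, 0.507, -0.238, 1.5, 0.126, 1.149, -0.155], TCP at [0.252, -0.572, 0.231] pointing down, gripper open.
Joint ranges: [-3.08, 3.08], [-0.24, 2.05], [-1.43, 1.35], [0, 2.5], [-1.52, 4.66], [0.17, 1.96], [-2.89, 2.89]. Speed limits (rad/s): [2.39, 2.39, 3.14, 3.14, 3.14, 3.14, 3.14].

### API

Orientations are given as a unit quaternion [w, x, y, z].
In Python, from cell import manip, vision gives the robot as it stands.
- The arm moves only by the tool move_arm, never from a script. Its argument "steps" is a list that holds one entry, the list of rows, each a list of 4 numbers: the shift along the tool's x, y, z in mm, then the turn about the tool's z in degrees. In form: [[[dx, dy, dz, spin], ...]]. A call has 1 to 10 rows; each row is the pose to reach, as a shift and turn from the pose measured when the call began, along the tool's axes at that moment; what a row does not reach only later rows make up. A row lasts 1/8 s, in which the tool goes at most 62.5 mm and 10.7 degrees, less where a joint would pass 70% of its speed; a pose out of reach is approached as far as the arm can. A call with a gripper value outside its range is refused whole. "jaw" is the opening, from 0 (shut) to 1 (fully open), set as the call begins (left out, the last holds). The fingers move at their own pace and stop on an object; the grip force is fixed at half the most. Time passes only in rows, so rows that repeat a pose let the fingers close. It gives the time, the measured TCP pose, the force and the opening at its end, in the units of the state.
- manip.get_obs(): the state, without advancing time (a new reading comes with each control period).
- vision.camera(name): name is "scene" or "top" or "wrist"; returns a dict with "image" (480x640x3 uint8, blue, green, red), "K" (3x3 intrinsics, pixels), "k1" (the pictures are not rectified: a ray, as slopes to the right and down, at radius r is drawn at 1 + k1 r^2 times it, then the intrinsics apply), "R" (3x3) and "t" (3): a world point X has camera coordinates R X + t; the wrist camera has in their place "hand_eye" (4x4, takes a point from camera to tool coordinates, whose origin is the TCP and whose axes are the flange's). Camera axes: x right, y down, z forward; pixel columns grow to the right and rows downward; lengths in m; the calibration is good to about 2 mm. A picture is of the moment at which its call begins: read the wrist's pose just before it. There is no depth.
- manip.close_job(): hands the job in, once; it reports no verdict.
The state is a dict: "time": time; "joint_pos": joint angles; "qd": joint speeds; "effort": joint torques, N m; "ee_pos": TCP position; "ee_rot": TCP orientation; "wrist_force": force on the tool from outside, world axes, zero at the start; "torque": the same for the moment, N m; "width": opening from 0.0 (shut) to 1.0 (fully open).
Only numpy, scipy, OpenCV 4.12 (cv2) and the standard library are available. Lean on these libraries where they do the work, as an engineer would, in place of code of your own. Each camera call takes 0.05 s, during which the arm holds its last target. There are 200 camera calls.

## Working session

There is one attempt and no reset: what is moved stays moved. The work goes in short steps, Python scripts to look and compute and a tool call to move; the robot and the scene stay as the last step left them, time stands still between calls to the robot, and variables do not carry over. Pictures are saved under pics/ and viewed, about 8 in all and at most 12, crops included, and the job is handed in when it is done.

Besides the shell and the picture viewer there is one more tool, called after ">>>" as name(argument=value, ...), one argument or row to a line, values as JSON. move_arm: Moves the arm, as the interface text tells. Its arguments: {"type":"object","properties":{"steps":{"type":"array"},"jaw":{"type":"number"}},"required":["steps"]}

```bash
mkdir -p pics; ls; cat > h.py <<'E'
import numpy as np, cv2
from cell import manip, vision
from scipy.spatial.transform import Rotation as Ro
def toolT():
    o=manip.get_obs(); q=o["ee_rot"]; T=np.eye(4)
    T[:3,:3]=Ro.from_quat([q[1],q[2],q[3],q[0]]).as_matrix(); T[:3,3]=o["ee_pos"]; return T
class Cam:
    def __init__(s,n):
        T=toolT(); c=vision.camera(n); s.im=c["image"]; s.K=np.array(c["K"]); s.k1=c["k1"]
        if n=="wrist":
            W=T@np.array(c["hand_eye"]); s.R=W[:3,:3].T; s.t=-s.R@W[:3,3]
        else: s.R=np.array(c["R"]); s.t=np.array(c["t"]).ravel()
        s.C=-s.R.T@s.t; s.D=np.array([s.k1,0,0,0,0.])
    def ray(s,uv):
        p=cv2.undistortPoints(np.array(uv,float).reshape(-1,1,2),s.K,s.D).reshape(-1,2)
        return np.c_[p,np.ones(len(p))]@s.R
    def on(s,uv,z):
        d=s.ray(uv); return s.C+d*((z-s.C[2])/d[:,2])[:,None]
    def px(s,X):
        return cv2.projectPoints(np.array(X,float).reshape(-1,1,3),cv2.Rodrigues(s.R)[0],s.t,s.K,s.D)[0].reshape(-1,2)
def tri(c1,u1,c2,u2):
    d1=c1.ray(u1)[0];d2=c2.ray(u2)[0]
    A=np.c_[d1,-d2];x=np.linalg.lstsq(A,c2.C-c1.C,rcond=None)[0]
    a=c1.C+d1*x[0];b=c2.C+d2*x[1];return (a+b)/2,np.linalg.norm(a-b)
E
python3 - <<'E'
from h import *
print(toolT().round(3), manip.get_obs())
for n in("scene","top"):
    c=Cam(n); cv2.imwrite(f"pics/{n}0.png",c.im); print(n,c.C,c.R[2],c.k1,c.K[0,0])
c=Cam("wrist");print(c.C,c.R,vision.camera("wrist")["hand_eye"])
E
```

```text
pics
[[ 0.915  0.403 -0.001  0.252]
 [ 0.403 -0.915  0.002 -0.572]
 [-0.    -0.002 -1.     0.23 ]
 [ 0.     0.     0.     1.   ]] {'time': 0.0, 'joint_pos': array([ 1.26149053,  0.50833705, -0.23749017,  1.50115588,  0.12565357,
        1.14888538, -0.15479337]), 'qd': array([ 1.80755331e-04, -2.20726975e-03, -9.50107832e-04, -3.78052194e-04,
        4.43124450e-04,  5.07600605e-04,  8.92380456e-05]), 'effort': array([-8.67560539e-04, -6.20606589e+01, -2.18684211e+00, -2.49659640e+01,
        1.27096291e-02,  1.20574437e-02, -2.76722585e-05]), 'ee_pos': array([ 0.25160138, -0.57156083,  0.230421  ]), 'ee_rot': array([-8.81789879e-04,  9.78570950e-01,  2.05907946e-01, -1.90047410e-04]), 'wrist_force': array([ 0.30529397, -0.01950013, -0.02487211]), 'torque': array([-0.00843835,  0.02194216,  0.03417628]), 'width': 0.9991318919870255}
scene [0.80391092 0.4023838  0.80672452] [-0.29028053 -0.53976874 -0.79018158] -0.037878398820029247 465.0894411257256
top [ 0.32708222 -0.05619892  1.36209083] [ 0.18299728  0.00682571 -0.98308972] 0.01597040298885443 590.8991491008502
[ 0.32667554 -0.53825418  0.374159  ] [[ 0.40214727 -0.91557198 -0.00235069]
 [-0.86761167 -0.38189921  0.31843835]
 [-0.29245095 -0.12601962 -0.94794066]] [[-9.00555640e-04 -9.47953074e-01 -3.18408790e-01  8.21250170e-02]
 [ 9.99999295e-01 -6.07092637e-04 -1.02088788e-03 -5.31902696e-04]
 [ 7.74450168e-04 -3.18409485e-01  9.47952953e-01 -1.43638320e-01]
 [ 0.00000000e+00  0.00000000e+00  0.00000000e+00  1.00000000e+00]]
```

View pics/top0.png

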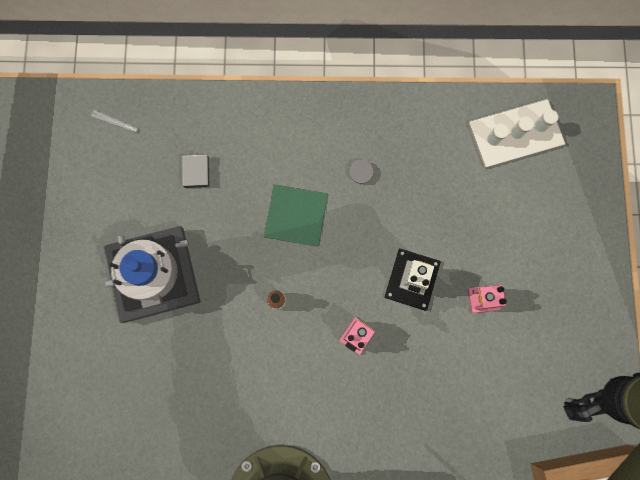

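View pics/scene0.png

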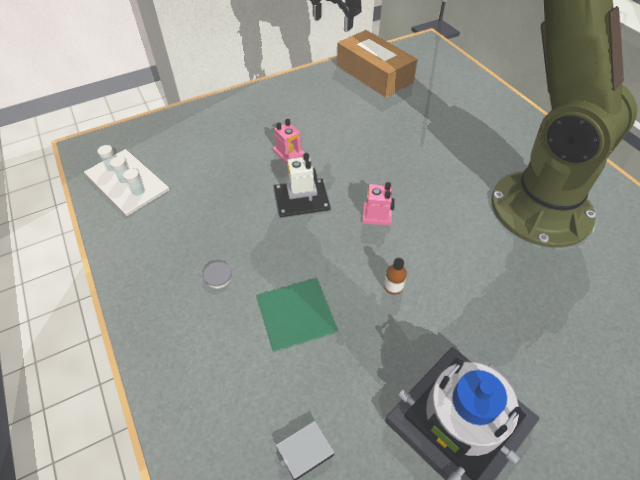

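```bash
cat > m.py <<'E'
from h import *
def rect(c,mask,z,roi):
    x0,y0,x1,y1=roi; m=np.zeros(mask.shape,np.uint8); m[y0:y1,x0:x1]=mask[y0:y1,x0:x1]*255
    m=cv2.morphologyEx(m,cv2.MORPH_CLOSE,np.ones((5,5)));m=cv2.morphologyEx(m,cv2.MORPH_OPEN,np.ones((3,3)))
    k=max(cv2.findContours(m,cv2.RETR_EXTERNAL,cv2.CHAIN_APPROX_NONE)[0],key=cv2.contourArea)
    p=c.on(k.reshape(-1,2),z)[:,:2]*1000
    return cv2.minAreaRect(p.astype(np.float32)),k
E
python3 - <<'E'
from m import *
c=Cam("top");hsv=cv2.cvtColor(c.im,cv2.COLOR_BGR2HSV);H,S,V=cv2.split(hsv)
print("pad",rect(c,(abs(H.astype(int)-75)<20)&(S>100),.004,(250,170,340,260))[0])
print("stand",rect(c,(V<45),.010,(370,235,455,325))[0])
print("stand all",rect(c,(V<45)|(V>150),.010,(370,235,455,325))[0])
for t in(45,55,65):print("foot",rect(c,(V<t),.040,(90,215,210,335))[0])
r,k=rect(c,(abs(H.astype(int)-112)<10)&(S>120),.149,(90,215,210,335));print("cap",r)
r,k=rect(c,(V>150)&(S<60),.110,(390,240,450,310));print("head top",r)
r,k=rect(c,(H<15)&(S>90),.07,(255,280,300,320));print("bottle",r)
def s(n,roi,f):
    x0,y0,x1,y1=roi;return cv2.resize(c.im[y0:y1,x0:x1],None,fx=f,fy=f,interpolation=cv2.INTER_CUBIC)
a=s(0,(95,220,205,330),4);b=s(0,(370,240,450,320),5.5)
cv2.imwrite("pics/crop1.png",np.hstack([cv2.resize(a,(400,400)),cv2.resize(b,(400,400))]))
E
```

```text
Traceback (most recent call last):
  File "m.py", line 5, in rect
    k=max(cv2.findContours(m,cv2.RETR_EXTERNAL,cv2.CHAIN_APPROX_NONE)[0],key=cv2.contourArea)
ValueError: max() iterable argument is empty
```

```bash
python3 - <<'E'
from m import *
c=Cam("top");hsv=cv2.cvtColor(c.im,cv2.COLOR_BGR2HSV);H,S,V=cv2.split(hsv);H=H.astype(int)
for n,(u,v) in dict(pad=(297,215),stand=(398,285),foot=(118,305),foot2=(190,290),base=(150,285),cap=(150,275),head=(412,270),tab=(330,260)).items(): print(n,hsv[v,u])
def t(n,*a):
    try: print(n,rect(*a)[0])
    except Exception as e: print(n,e)
t("pad",c,(abs(H-75)<15)&(S>70),.004,(250,170,340,260))
for th in(35,45,55,65):
  t("stand",c,(V<th),.010,(370,235,455,325))
  t("foot",c,(V<th),.040,(90,215,210,335))
t("cap",c,(abs(H-112)<12)&(S>120),.149,(90,215,210,335))
t("head top",c,(V>150)&(S<60),.110,(390,240,450,310))
t("bottle",c,(H<15)&(S>90),.07,(255,280,300,320))
def s(x0,y0,x1,y1):
    return cv2.resize(c.im[y0:y1,x0:x1],(400,400),interpolation=cv2.INTER_CUBIC)
cv2.imwrite("pics/crop1.png",np.hstack([s(95,220,205,330),s(370,240,450,320)]))
E
```

```text
pad [ 71  81 116]
stand [42 31 41]
foot [30  7 77]
foot2 [20 13 58]
base [ 15  19 161]
cap [111 147 144]
head [ 25  28 231]
tab [ 33  21 119]
pad ((634.2491455078125, -22.766616821289062), (127.4913330078125, 127.85433959960938), 80.69697570800781)
stand ((484.2703552246094, -293.44012451171875), (99.2106704711914, 116.9009780883789), 72.96580505371094)
foot max() iterable argument is empty
stand ((484.6744384765625, -293.56103515625), (99.2989730834961, 119.39156341552734), 72.90087890625)
foot ((461.46392822265625, 230.72750854492188), (33.91156768798828, 68.09378814697266), 75.88800048828125)
stand ((485.2718200683594, -293.3446960449219), (100.21882629394531, 120.3912353515625), 72.96006774902344)
foot ((500.58819580078125, 260.1463317871094), (143.03765869140625, 57.702308654785156), 14.064114570617676)
stand ((485.2718200683594, -293.3446960449219), (100.21882629394531, 120.3912353515625), 72.96006774902344)
foot ((497.75115966796875, 250.68045043945312), (177.8585662841797, 85.12191009521484), 16.794832229614258)
cap ((486.8623962402344, 300.857666015625), (71.2947769165039, 68.17344665527344), 3.4813003540039062)
head top ((480.09515380859375, -285.4223327636719), (56.455650329589844, 66.17744445800781), 72.86990356445312)
bottle ((430.4327697753906, 15.150055885314941), (34.826690673828125, 35.040401458740234), 0.7273518443107605)
```

View pics/crop1.png

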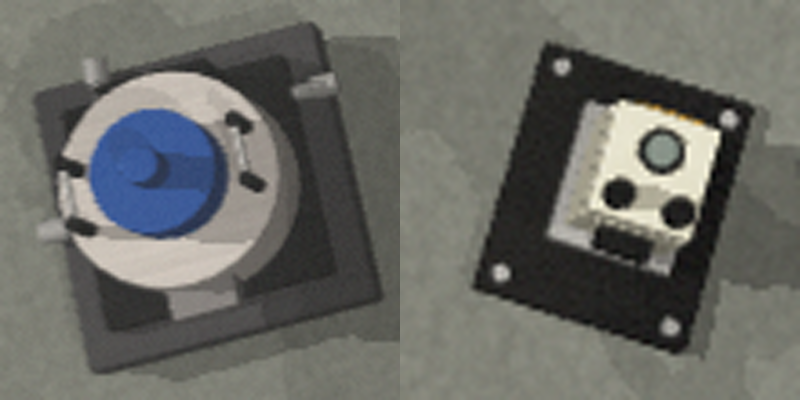

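Viewed 3 so far. Top view: the microscope is at left with the cap at (138,267), the pad at (297,215) and the stand with the white head at (414,279). The pink heads are decoys. The display faces away from the robot. In the crop, the foot corners give a microscope yaw of about +14° and the stand yaw is about -17°. I'll move high over to the cap.

>>> move_arm(
  steps=[
    [[47,-31,-50,0],[94,-62,-90,0],[141,-92,-120,0],[188,-123,-120,0],[236,-154,-120,0],[283,-185,-120,2],[330,-216,-120,4],[377,-246,-120,6],[425,-277,-120,8],[472,-308,-120,10]],
  ],
  jaw=0.5,
)

```text
time: 1.55
ee_pos: [0.5604, -0.0983, 0.3513]
ee_rot: [-0.0, 0.993, 0.119, 0.0]
wrist_force: [0.1, -1.2, 0.1]
width: 0.498
```

>>> move_arm(
  steps=[
    [[3,-58,0,0],[7,-116,0,0],[10,-174,0,0],[14,-232,0,0],[18,-290,20,0],[21,-348,40,0],[24,-405,60,0],[24,-405,71,0],[24,-405,71,0]],
  ],
)

```text
time: 2.68
ee_pos: [0.4878, 0.3, 0.2795]
ee_rot: [0.001, 0.993, 0.119, -0.001]
wrist_force: [0.3, -0.3, 0.2]
width: 0.502
```

```bash
python3 - <<'E'
from m import *
c=Cam("wrist");cv2.imwrite("pics/w1.png",c.im);print(toolT().round(4))
hsv=cv2.cvtColor(c.im,cv2.COLOR_BGR2HSV);H,S,V=cv2.split(hsv);H=H.astype(int)
r,k=rect(c,(abs(H-112)<12)&(S>110),.149,(0,0,640,480));print(r,cv2.boundingRect(k)); print(c.px([[.487,.301,.175],[.487,.301,.149]]))
E
```

```text
[[ 9.720e-01  2.351e-01 -1.000e-04  4.885e-01]
 [ 2.351e-01 -9.720e-01 -1.000e-03  2.995e-01]
 [-4.000e-04  9.000e-04 -1.000e+00  2.803e-01]
 [ 0.000e+00  0.000e+00  0.000e+00  1.000e+00]]
((488.52313232421875, 301.4766845703125), (71.29003143310547, 74.57693481445312), 75.91764068603516) (269, 168, 96, 100)
[[317.46421542 233.70792519]
 [317.51089747 222.55624538]]
```

View pics/w1.png

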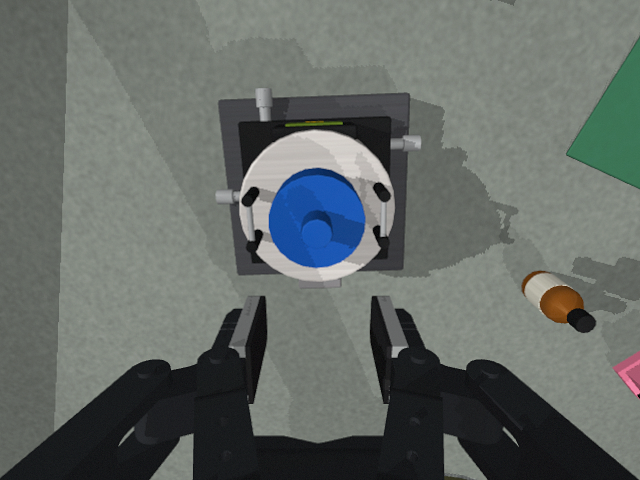

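Picture 4: the knob top is at (317,232), where my estimate projects within about 1 mm. I'll descend to the knob.

>>> move_arm(
  steps=[
    [[-1,-2,30,0],[-1,-2,60,0],[-1,-2,90,0],[-1,-2,110,0],[-1,-2,120,0],[-1,-2,127,0],[-1,-2,127,0]],
  ],
)

```text
time: 3.6
ee_pos: [0.4875, 0.3008, 0.1536]
ee_rot: [0.0, 0.993, 0.118, 0.0]
wrist_force: [0.5, -0.3, -0.9]
width: 0.5
```

>>> move_arm(
  steps=[
    [[0,0,0,0],[0,0,0,0],[0,0,0,0],[0,0,0,0],[0,0,0,0],[0,0,0,0]],
  ],
  jaw=0,
)

```text
time: 4.35
ee_pos: [0.4879, 0.3009, 0.1544]
ee_rot: [0.0, 0.993, 0.118, 0.001]
wrist_force: [-1.1, -1.9, 5.6]
width: 0.233
```

>>> move_arm(
  steps=[
    [[0,0,-4,0],[0,0,-10,0],[0,0,-22,0],[0,0,-40,0],[0,0,-60,0],[0,0,-80,0],[0,0,-100,0],[0,0,-100,0],[0,0,-100,0]],
  ],
)

```text
time: 5.48
ee_pos: [0.4875, 0.3008, 0.2539]
ee_rot: [0.001, 0.993, 0.118, 0.001]
wrist_force: [-0.9, 0.4, -1.7]
width: 0.231
```

```bash
python3 - <<'E'
from m import *
c=Cam("wrist");cv2.imwrite("pics/w2.png",c.im);print(toolT().round(4))
E
```

```text
[[ 9.722e-01  2.343e-01  7.000e-04  4.874e-01]
 [ 2.343e-01 -9.722e-01 -1.300e-03  3.006e-01]
 [ 3.000e-04  1.400e-03 -1.000e+00  2.536e-01]
 [ 0.000e+00  0.000e+00  0.000e+00  1.000e+00]]
```

View pics/w2.png

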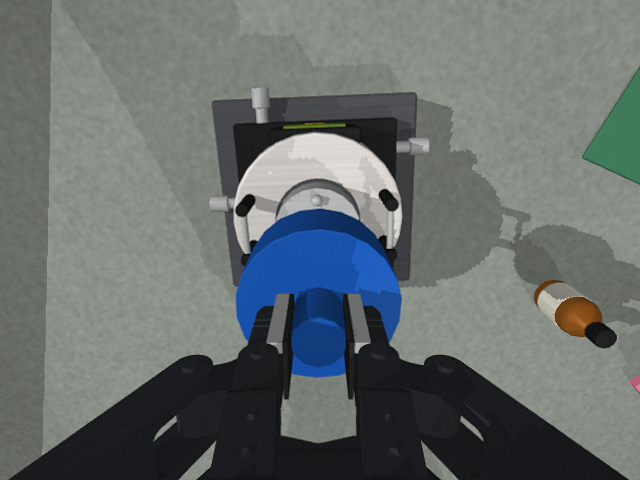

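Picture 5: the cap is held by the knob and clear of the scanner. The front ball shows at (317,200). Carrying it to the pad.

>>> move_arm(
  steps=[
    [[5,25,0,0],[14,70,0,0],[23,120,0,0],[33,170,0,0],[42,220,0,0],[52,270,0,0],[60,315,0,0],[65,340,20,0],[67,349,50,0],[67,349,90,0]],
  ],
)

```text
time: 6.78
ee_pos: [0.6342, -0.0231, 0.1617]
ee_rot: [0.0, 0.993, 0.118, 0.0]
wrist_force: [1.1, 0.8, -1.0]
width: 0.231
```

>>> move_arm(
  steps=[
    [[0,0,40,0],[0,0,70,0],[0,0,90,0],[0,0,100,0],[0,0,107,0],[0,0,111,0],[0,0,114,0],[0,0,114,0]],
  ],
)

```text
time: 7.78
ee_pos: [0.6343, -0.0232, 0.048]
ee_rot: [0.0, 0.993, 0.118, 0.0]
wrist_force: [0.0, -0.5, -0.5]
width: 0.232
```

>>> move_arm(
  steps=[
    [[0,0,1,0],[0,0,2,0],[0,0,3,0],[0,0,4,0],[0,0,4.5,0],[0,0,4.5,0]],
  ],
)

```text
time: 8.52
ee_pos: [0.6343, -0.0232, 0.0434]
ee_rot: [0.0, 0.993, 0.118, 0.0]
wrist_force: [0.2, 0.3, -0.0]
width: 0.234
```

>>> move_arm(
  steps=[
    [[0,0,0.7,0],[0,0,1.4,0],[0,0,1.4,0]],
  ],
)

```text
time: 8.9
ee_pos: [0.6343, -0.0232, 0.0432]
ee_rot: [0.001, 0.993, 0.118, 0.0]
wrist_force: [-3.8, -1.3, 9.5]
width: 0.235
```

>>> move_arm(
  steps=[
    [[0,0,0,0],[0,0,0,0],[0,0,0,0],[0,0,-10,0],[0,0,-30,0],[0,0,-60,0],[0,0,-110,0],[0,0,-170,0],[0,0,-230,0],[0,0,-250,0]],
  ],
  jaw=0.5,
)

```text
time: 10.15
ee_pos: [0.6352, -0.0223, 0.2986]
ee_rot: [0.001, 0.993, 0.118, 0.004]
wrist_force: [-0.1, -0.8, -1.2]
width: 0.501
```

>>> move_arm(
  steps=[
    [[-35,38,0,4],[-70,76,0,9],[-105,114,0,15],[-140,152,0,21],[-175,190,0,27],[-209,228,0,31],[-209,228,0,31],[-209,228,0,31]],
  ],
  jaw=1,
)

```text
time: 11.15
ee_pos: [0.4856, -0.2922, 0.2981]
ee_rot: [-0.001, 0.988, -0.152, 0.005]
wrist_force: [0.2, 0.7, -0.4]
width: 1.003
```

```bash
python3 - <<'E'
from m import *
c=Cam("wrist");print(toolT().round(4))
p=c.px([[.4853,-.2933,.11]])[0];print(p)
t=Cam("top");r=t.im[170:260,250:350]
x=int(p[0]);im=c.im.copy()
cv2.imwrite("pics/w3.png",np.hstack([im[0:480,100:540],cv2.resize(r,(360,480))]))
cv2.imwrite("pics/w3full.png",c.im)
hsv=cv2.cvtColor(c.im,cv2.COLOR_BGR2HSV);H,S,V=cv2.split(hsv)
print(rect(c,V<50,.010,(150,0,520,300))[0]); r,k=rect(c,(V>140)&(S<70),.110,(200,60,460,330));print(r,cv2.boundingRect(k))
E
```

```text
[[ 0.9545 -0.2982  0.0092  0.486 ]
 [-0.2982 -0.9545 -0.     -0.2915]
 [ 0.0088 -0.0027 -1.      0.298 ]
 [ 0.      0.      0.      1.    ]]
[320.8704898 204.6301522]
((485.0863342285156, -293.3538818359375), (99.12232208251953, 119.1573257446289), 72.84662628173828)
((491.3714599609375, -295.1925048828125), (45.92873764038086, 63.318092346191406), 72.52899932861328) (294, 161, 54, 72)
```

View pics/w3.png

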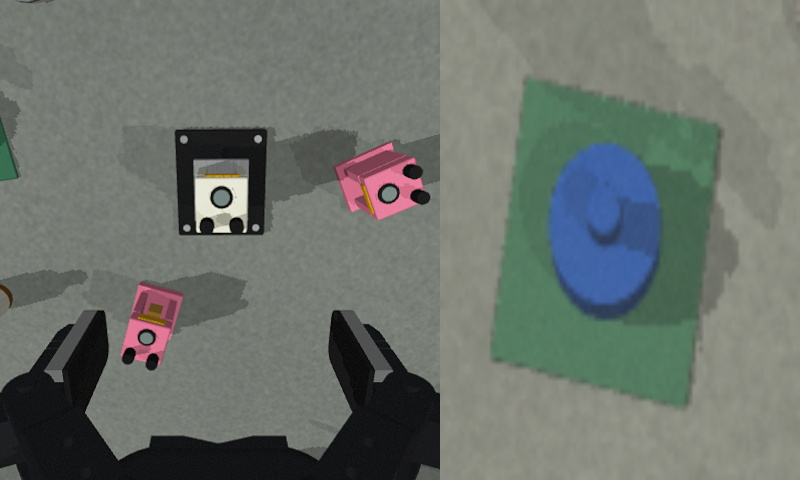

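Picture 6: the cap stands upright on the pad. The white head is on its stand at (321,205), which agrees with the stand centre (485.1,-293.4) and yaw -17.2° found from both cameras. Descending to grip it.

>>> move_arm(
  steps=[
    [[0,1,40,0],[-1,2,85,0],[-2,2.7,130,0],[-2,2.7,165,0],[-2,2.7,195,0],[-2.3,2.7,215,0],[-2.3,2.7,226,0],[-2.3,2.7,230,0],[-2.3,2.7,230,0]],
  ],
)

```text
time: 12.38
ee_pos: [0.4858, -0.2931, 0.0683]
ee_rot: [-0.001, 0.989, -0.15, 0.005]
wrist_force: [0.5, 0.5, -0.2]
width: 0.998
```

>>> move_arm(
  steps=[
    [[0,0,0,0],[0,0,0,0],[0,0,0,0],[0,0,0,0],[0,0,0,0],[0,0,0,0]],
  ],
  jaw=0,
)

```text
time: 13.12
ee_pos: [0.4861, -0.2935, 0.069]
ee_rot: [-0.0, 0.989, -0.15, 0.005]
wrist_force: [-0.5, -0.4, 6.5]
width: 0.53
```

```bash
python3 - <<'E'
from m import *
print(toolT().round(4)); o=manip.get_obs();print(o["wrist_force"],o["torque"],o["width"],o["joint_pos"])
E
```

```text
[[ 0.9547 -0.2973  0.0106  0.4861]
 [-0.2974 -0.9548 -0.0011 -0.2935]
 [ 0.0105 -0.0021 -0.9999  0.069 ]
 [ 0.      0.      0.      1.    ]]
[-0.4726535  -0.4067226   6.54777391] [-0.04764071  0.14013487  0.01495488] 0.5297260509939943 [ 0.66231102  0.59840792 -0.24657987  1.86297125  0.2104834   0.69524287
 -1.57668639]
```

>>> move_arm(
  steps=[
    [[0,0,-2,0],[0,0,-5,0],[0,0,-10,0],[0.2,0,-20,0],[0.5,0,-40,0],[0.8,0,-70,0],[1.1,0,-100,0],[1.1,0,-100,0]],
  ],
)

```text
time: 14.12
ee_pos: [0.4875, -0.2943, 0.1717]
ee_rot: [0.001, 0.989, -0.15, 0.008]
wrist_force: [0.6, -0.3, -4.5]
width: 0.532
```

```bash
python3 - <<'E'
from m import *
print(toolT().round(4)); o=manip.get_obs();print(o["wrist_force"],o["torque"],o["width"])
c=Cam("scene");
x,y=c.px(toolT()[:3,3])[0].astype(int);print(x,y)
c2=Cam("wrist")
cv2.imwrite("pics/s2.png",np.hstack([cv2.resize(c.im[max(0,y-80):y+80,x-75:x+75],(450,480)),cv2.resize(c2.im[240:480,230:410],(360,480))[:,:350]]))
E
```

```text
[[ 0.9546 -0.2974  0.0152  0.4875]
 [-0.2974 -0.9548 -0.0037 -0.2943]
 [ 0.0156 -0.001  -0.9999  0.1717]
 [ 0.      0.      0.      1.    ]]
[ 0.5723681  -0.29470702 -4.50285607] [ 0.01808613 -0.03156116 -0.03200942] 0.5317208747346484
297 143
```

View pics/s2.png

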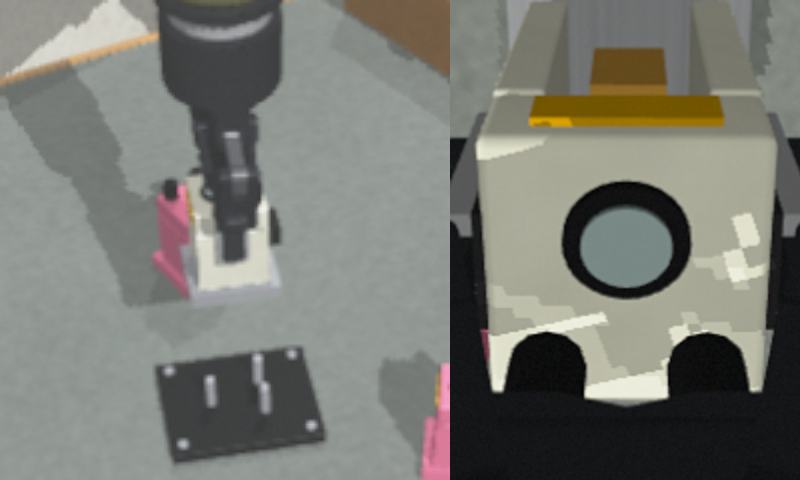

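Picture 7: the white head is lifted clear of the pins, level and held firmly. I'll carry it high over the bottle to a viewing spot just short of the scanner.

>>> move_arm(
  steps=[
    [[0,0,-40,0],[-7,-16,-73,0],[-23,-54,-73,-2],[-46,-108,-73,-5],[-69,-162,-73,-8],[-92,-216,-73,-11],[-114,-270,-73,-15],[-137,-324,-73,-19],[-160,-378,-73,-23],[-183,-432,-73,-27]],
  ],
)

```text
time: 15.48
ee_pos: [0.4378, 0.1747, 0.2396]
ee_rot: [0.001, 0.996, 0.086, 0.004]
wrist_force: [1.1, -0.4, -3.8]
width: 0.527
```

```bash
python3 - <<'E'
from m import *
T=toolT();print(T.round(4))
d=np.array([.429,.287,.240])-T[:3,3];print(T[:3,:3].T@d*1000, np.degrees(np.arctan2(T[1,0],T[0,0])))
E
```

```text
[[ 0.9853  0.1704  0.0089  0.4378]
 [ 0.1704 -0.9854 -0.0019  0.1747]
 [ 0.0084  0.0034 -1.      0.2396]
 [ 0.      0.      0.      1.    ]]
[  10.51256868 -112.18851593   -0.6912489 ] 9.811351670393227
```

>>> move_arm(
  steps=[
    [[3,-35,-1,-1],[6,-70,-1,-3],[9,-100,-1,-4],[10.5,-112,-1,-4],[10.5,-112,-1,-4],[10.5,-112,-1,-4]],
  ],
)

```text
time: 16.23
ee_pos: [0.4293, 0.2851, 0.2398]
ee_rot: [0.002, 0.993, 0.119, 0.004]
wrist_force: [0.3, 1.3, -2.8]
width: 0.531
```

```bash
python3 - <<'E'
from m import *
T=toolT();print(T.round(4))
c=Cam("wrist");np.savez("w4.npz",im=c.im,K=c.K,R=c.R,t=c.t,k1=c.k1)
a=np.radians(14);A=np.array([.4873,.3012,0]);Rz=np.array([[np.cos(a),-np.sin(a),0],[np.sin(a),np.cos(a),0],[0,0,1]])
P=np.array([[22,0,146.5],[-18,16,146.5],[-18,-16,146.5],[18,50,148],[18,-50,148],[-18,50,148],[-18,-50,148]])/1000
print(c.px(P@Rz.T+A).round(1))
cv2.imwrite("pics/w4.png",cv2.resize(c.im[0:280,160:480],(640,560)))
E
```

```text
[[ 0.9715  0.237   0.0082  0.4293]
 [ 0.237  -0.9715 -0.0035  0.2851]
 [ 0.0072  0.0054 -1.      0.2398]
 [ 0.      0.      0.      1.    ]]
[[315.1 105.7]
 [289.6 174.7]
 [341.7 174.4]
 [229.  113.5]
 [401.2 112.4]
 [233.6 175.5]
 [397.6 174.4]]
```

View pics/w4.png

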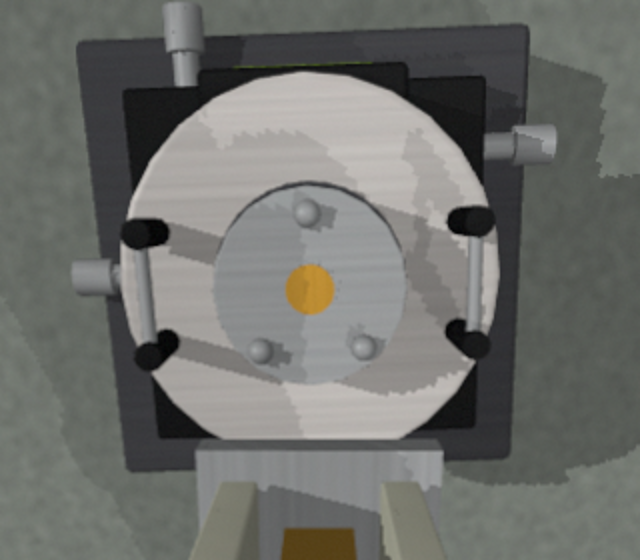

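Picture 8: the crop (2x, offset 160,0) shows the balls at about (313.5,106), (290.5,175) and (342,173.5), within about 1.5 px of the prediction. The sole's front lower corners are at (259,220) and (381,220). I'll refine both poses from this one image.

```bash
cat > fit.py <<'E'
from m import *
from scipy.optimize import least_squares
def balls(c,guess,r=(5,9)):
    g=cv2.resize(cv2.cvtColor(c.im,cv2.COLOR_BGR2GRAY),None,fx=6,fy=6,interpolation=cv2.INTER_CUBIC);out=[]
    for u,v in guess:
        x0,y0=int(u*6-72),int(v*6-72);p=cv2.GaussianBlur(g[y0:y0+144,x0:x0+144],(0,0),3)
        h=cv2.HoughCircles(p,cv2.HOUGH_GRADIENT,1,200,param1=60,param2=12,minRadius=r[0]*6,maxRadius=r[1]*6)
        out.append([np.nan]*3 if h is None else [(x0+h[0,0,0]+.5)/6-.5,(y0+h[0,0,1]+.5)/6-.5,h[0,0,2]/6])
    return np.array(out)
B=np.array([[22,0],[-18,16],[-18,-16]])/1000
def pose(P,M):
    f=lambda p:(M@np.array([[np.cos(p[2]),np.sin(p[2])],[-np.sin(p[2]),np.cos(p[2])]])+p[:2]-P).ravel()
    s=least_squares(f,[*P.mean(0),.24]);return s.x[:2]*1000,np.degrees(s.x[2]),(s.fun*1000).round(2)
E
cat > meas.py <<'E'
from fit import *
d=np.load("w4.npz")
c=Cam.__new__(Cam);c.im=d["im"];c.K=d["K"];c.R=d["R"];c.t=d["t"];c.D=np.array([float(d["k1"]),0,0,0,0.]);c.C=-c.R.T@c.t
e=np.array([[313.5,106],[290.5,175],[342,173.5]]);b=balls(c,e,(4,8));print(b.round(2))
for q in(e,b[:,:2]):print(pose(c.on(q,.1425)[:,:2],B))
hsv=cv2.cvtColor(c.im,cv2.COLOR_BGR2HSV);m=((hsv[...,0]<28)&(hsv[...,1]>120)).astype(np.uint8);m[200:]=0;m[:,:280]=0;m[:,350:]=0
M=cv2.moments(m,True);u=[M["m10"]/M["m00"],M["m01"]/M["m00"]];print("disc",u,M["m00"],c.on([u],.141)*1000)
T=toolT();inT=lambda P:(P-T[:3,3])@T[:3,:3]*1000
hp=c.on([[258.8,220.5],[381,220.5]],T[2,3]-.034);print("sole corners in tool",inT(hp))
t=Cam("top");hsv=cv2.cvtColor(t.im,cv2.COLOR_BGR2HSV);m=((hsv[...,0]<28)&(hsv[...,1]>110)).astype(np.uint8);m[:240]=0;m[290:]=0;m[:,:120]=0;m[:,165:]=0
M=cv2.moments(m,True);
if M["m00"]:u=[M["m10"]/M["m00"],M["m01"]/M["m00"]];print("top disc",u,M["m00"],t.on([u],.141)*1000)
E
python3 meas.py
```

```text
[[nan nan nan]
 [nan nan nan]
 [nan nan nan]]
(array([486.90675281, 301.32720793]), np.float64(15.680743409281934), array([-0.21, -0.15,  0.02, -0.03,  0.19,  0.18]))Traceback (most recent call last):
  File "meas.py", line 5, in <module>
    for q in(e,b[:,:2]):print(pose(c.on(q,.1425)[:,:2],B))
                              ~~~~^^^^^^^^^^^^^^^^^^^^^^^
  File "fit.py", line 13, in pose
    s=least_squares(f,[*P.mean(0),.24]);return s.x[:2]*1000,np.degrees(s.x[2]),(s.fun*1000).round(2)
    return func(*args, **kwargs)
    raise ValueError("Initial guess is outside of provided bounds")
ValueError: Initial guess is outside of provided bounds
```

```bash
sed -i 's/^e=.*/e=np.array([[313.5,106],[290.5,175],[342,173.5]])/; s/for q in(e,b.*/print(pose(c.on(e,.1425)[:,:2],B))/' meas.py
cat >> meas.py <<'E'
f=np.array([[80,42],[528,25],[128,471],[510,457]])/2+[160,0]
P=c.on(f,.04)[:,:2];F=np.array([[90,90],[90,-90],[-90,90],[-90,-90]])/1000;print("foot",pose(P,F))
E
python3 meas.py
```

```text
(array([486.90675281, 301.32720793]), np.float64(15.680743409281934), array([-0.21, -0.15,  0.02, -0.03,  0.19,  0.18]))
disc [314.475161987041, 144.33693304535637] 463.0 [[486.80816486 301.68537321 141.        ]]
sole corners in tool [[ 29.6195686  -28.96414325  34.07794652]
 [ 29.50140481  29.43111276  34.37633364]]
top disc [137.42857142857142, 266.9428571428571] 35.0 [[487.7678395  301.24779689 141.        ]]
foot (array([487.07693003, 300.9687034 ]), np.float64(15.66606827868521), array([ 0.54,  2.22,  1.68, -1.47, -1.19,  0.57, -1.03, -1.32]))
```

```bash
python3 - <<'E'
import numpy as np,cv2
im=np.load("w4.npz")["im"]
a=cv2.resize(im[208:240,250:280],(390,416),interpolation=cv2.INTER_NEAREST);b=cv2.resize(im[208:240,362:392],(390,416),interpolation=cv2.INTER_NEAREST)
cv2.imwrite("pics/z.png",np.hstack([a,b]))
g=cv2.cvtColor(im,cv2.COLOR_BGR2GRAY);print(g[212:232,300:340].mean(1).round())
E
```

```text
[173. 173. 174. 173. 175. 182. 187. 149.  77.  82.  83.  83.  81. 111.
 138. 136. 135. 135. 135. 135.]
```

View pics/z.png

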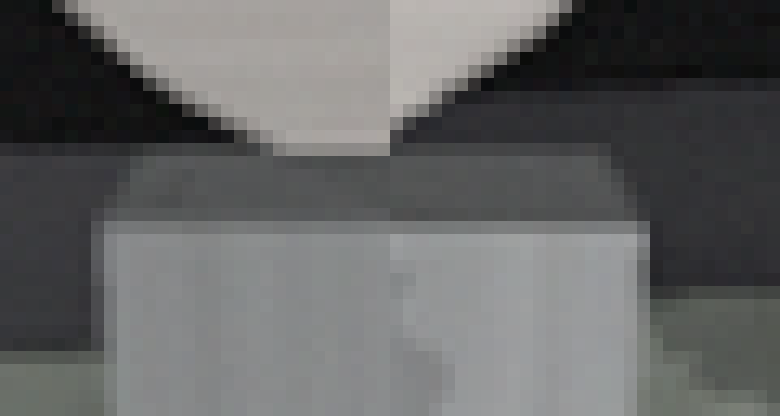

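```bash
cat >> meas.py <<'E'
for u,z in(([[259.9,218.8],[378.3,218.8]],.034),([[257.4,225],[381.3,225]],.024)):print("sole",inT(c.on(u,T[2,3]-z)).round(2))
E
python3 meas.py | grep sole
```

```text
sole corners in tool [[ 29.63021306 -28.83205536  34.08974872]
sole [[ 30.47 -28.27  34.1 ]
sole [[ 30.46 -27.97  24.1 ]
```

```bash
cat > go.py <<'E'
from m import *
T=toolT();R=T[:3,:3];off=np.array([-1.3,0.1,34])
h=T[:3,3]*1000+R@off
# front of head x-axis
yaw=np.degrees(np.arctan2(R[1,0],R[0,0]));a=np.radians(15.67)
ax=np.array([[np.cos(a),np.sin(a),0],[-np.sin(a),np.cos(a),0],[0,0,1]])
d=np.array([486.95,301.4,154.5])-h
# after spin, tcp must account for offset
print("err afm frame",ax@-d,"yaw",yaw,"tilt",R[2,0],R[2,1],"time",manip.get_obs()["time"])
Rn=R@Ro.from_euler("z",-(15.67-yaw),degrees=True).as_matrix()
tgt=np.array([486.95,301.4,154.5])-Rn@off
print("move tool",R.T@(tgt-T[:3,3]*1000),"spin",-(15.67-yaw),manip.get_obs()["wrist_force"])
E
python3 go.py
```

```text
err afm frame [-60.74589817   0.09224161  51.78028422] yaw 13.70968759994638 tilt 0.008110596907139804 0.004724973677005333 time 16.375
move tool [60.28735516 -2.2771373  52.26103734] spin -1.9603124000536205 [ 0.27753471 -0.10178092 -2.57535468]
```

Picture 9: the sole corners confirm the head sits about 1.4 mm behind the TCP. I'll move over the scanner and stop about 20 mm above the final height first.

>>> move_arm(
  steps=[
    [[12,-1,0,-0.5],[28,-1,0,-1],[44,-2,0,-2],[56,-2,5,-2],[60,-2.3,15,-2],[60.3,-2.3,25,-2],[60.3,-2.3,32,-2],[60.3,-2.3,32,-2],[60.3,-2.3,32,-2]],
  ],
)

```text
time: 17.5
ee_pos: [0.4876, 0.3022, 0.2091]
ee_rot: [0.002, 0.991, 0.137, 0.005]
wrist_force: [-0.6, -0.6, -3.2]
width: 0.535
```

```bash
python3 go.py
```

```text
err afm frame [-0.14708575  0.27954563 20.59530813] yaw 15.721269339042244 tilt 0.008465656453842695 0.0048882752162627075 time 17.5
move tool [-0.02743356  0.18015548 20.59693427] spin 0.05126933904224451 [-0.58721124 -0.5827795  -3.16363886]
```

>>> move_arm(
  steps=[
    [[0,0.2,5,0],[0,0.2,10,0],[0,0.2,14,0],[0,0.2,17,0],[0,0.2,19,0],[0,0.2,20.5,0],[0,0.2,20.5,0],[0,0.2,20.5,0],[0,0.2,20.5,0]],
  ],
)

```text
time: 18.62
ee_pos: [0.4879, 0.302, 0.1887]
ee_rot: [0.002, 0.991, 0.137, 0.005]
wrist_force: [0.2, -0.7, -3.7]
width: 0.531
```

```bash
python3 go.py; python3 - <<'E'
from m import *
a=np.radians(15.67);Rz=np.array([[np.cos(a),-np.sin(a),0],[np.sin(a),np.cos(a),0],[0,0,1]])
A=np.array([.48695,.3014,0])
c=Cam("scene");t=Cam("top")
P=np.array([[32,28,154.5],[32,-28,154.5],[-32,28,154.5],[32,28,164.5],[0,0,140],[22,0,142.5]])/1000
print(c.px(P@Rz.T+A).round(1),t.px(P@Rz.T+A).round(1))
u,v=c.px(A+[0,0,.15])[0].astype(int);print(u,v)
cv2.imwrite("pics/f.png",cv2.resize(c.im[v-60:v+60,u-75:u+75],(750,600),interpolation=cv2.INTER_CUBIC));print("crop origin",u-75,v-60)
E
```

```text
err afm frame [0.06647766 0.03549753 0.21136049] yaw 15.720359741849531 tilt 0.008615463352527391 0.004841104063468544 time 18.625
move tool [-0.06823994  0.03556089  0.21094874] spin 0.0503597418495314 [ 0.18738922 -0.7176223  -3.71806513]
[[486.8 421.7]
 [454.  393.4]
 [512.  390.1]
 [488.9 419.4]
 [480.4 395.3]
 [472.1 405.2]] [[119.  255.1]
 [145.5 248.2]
 [125.3 284.9]
 [117.4 254.3]
 [137.5 267.4]
 [134.9 257.1]]
482 392
crop origin 407 332
```

View pics/f.png

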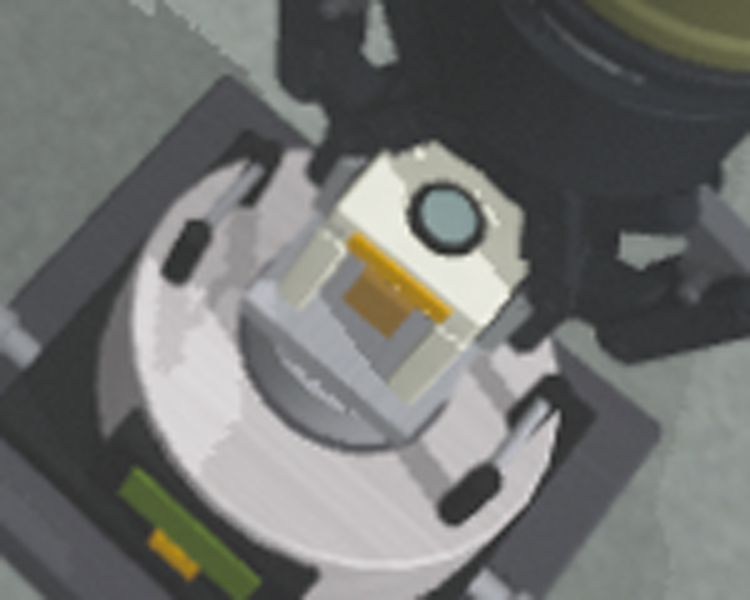

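Picture 10: the head is level over the scanner with its front toward the display. The sole's lower corners at crop (400,440) and (243,300) lie within about 1.5 px of the target projection, and the wrist force is just the head's weight. Handing in.

```bash
python3 -c "
from cell import manip
o=manip.get_obs();print(o['time'],abs(o['qd']).max());print(manip.close_job())"
```

```text
18.725 0.0017724383889883588
the job is handed in; nothing more can be done
None
```

I set the blue cap upright on the green pad. I then lifted the white head off its stand, carried it over at height, and handed the job in at 18.7 s with the head still held over the scanner.

**Last checks:**
- **Position:** by arm readings and the wrist-camera measurement, the head was within about 0.1 mm sideways and 0.05° in yaw of the estimated scanner pose. That pose rests on the 2 mm calibration, though the balls fitted to 0.2 mm and the foot outline gave the same yaw.
- **Daylight:** about 8.2 mm between ball tops and sockets, from arm readings. The scene camera agreed to about 1.5 px (1–1.5 mm).
- **Contact:** the arm was still, and the wrist force was about 3.7 N, roughly the head's weight, so nothing was touching.

**Small disagreements:**
- The tool's tilt drifted about 0.4° in roll between grasp and end, so the head may be that far off level.
- Two estimates of where the head sits in the gripper differed by about 0.5 mm. I used a value between them.
- The Hough circle search for the balls found nothing, so I used ball positions read by eye.
- I sent nothing near the bottle, probe box or puck tin, but took no final picture of them or of the cap, which I last checked just after placing it.

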